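Tip a plaster press mould onto its board and seat it at the stop

ROBOT

A 7-joint arm with a two-finger parallel gripper is mounted at the origin on a cart in front of the work surface, level with it; the furniture and walls round the work are solid. World frame = base frame: x ahead of the robot, y to its left, z up, the work surface at z = 0. Lengths are in m, angles in rad, forces in N, time in s.
With the tool pointing down it reaches from about 0.425 to 0.95 m from the base axis. Payload 16.7 kg.
Tool frame: the origin (TCP) lies at the centre of the arm's flange, where the gripper is bolted on; the fingertips stand 199 mm ahead of it and the grasp point (between the pads) lies 180 mm ahead of it; y points along the fingers, z is the direction in which the jaws open and shut, and the axes are right-handed (so a half turn about y gives the same grasp; the last joint's range is limited). The gripper opens to 94 mm and grips with 3 to 60 N. Pads are 16 mm wide; open, the fingers measure 119 mm over their backs; the gripper's body (75 mm by 177 mm) begins 78 mm behind the grasp point.
Start: joints at [-1.391, 0.426, 0.074, 1.606, -0.034, 1.111, -0.067], TCP at [0.218, 0.639, 0.405] pointing down, gripper open.
Joint ranges: [-2.85, 2.85], [-0.5, 2.14], [-1.23, 1.37], [0.21, 2.46], [-1.02, 4.16], [0.16, 2.05], [-2.73, 2.73]. Speed limits (rad/s): [1.89, 1.89, 2.39, 2.39, 3.01, 3.01, 3.01].

INTERFACE

Orientations are given as a 3x3 rotation matrix whose columns are the frame's x, y, z axes.
In Python, from station import env gives the robot as it stands. The module is installed in compiled form; this text tells all that it offers. Calls block until the motion is done:
- env.movep(position, orientation): joint-space move of the TCP to a pose.
- env.movel(position, v=0.15, orientation=None): straight line of the TCP; orientation=None keeps the orientation; v is the mean speed in m/s.
- env.move_j(angles): joint-space move.
- env.move_gripper(opening, newtons=None): finger opening in m; newtons is the grip in N (None keeps the last); returns when the fingers have stopped.
- env.wait(seconds).
- env.solve_ik(position, orientation): joint angles nearest the present ones, or None.
- env.get_obs(): the state.
- env.read_camera(name): name is "scene" or "side" or "wrist"; returns a dict with "color" (480x640x3 uint8, red, green, blue), "K" (3x3 intrinsics, pixels), "cam_to_world" (4x4, takes a point from camera to world coordinates). Camera axes: x right, y down, z forward; pixel columns grow to the right and rows downward; lengths in m; the calibration is good to about 2 mm. A picture is of the moment at which its call begins. There is no depth.
A pose or a line that the arm cannot do raises env.Unreachable and nothing moves.
- env.finish_job(): hands the job in, once; it reports no verdict.
Trained networks look in the newest picture that a camera, given by its name, has taken for a name from the list of things; names that differ only in an ending like _2 or _b are one class to them, and where a whole thing is asked for, a point or a joint stands for the part that bears it (a point fixed in the world has none). Each returns a list of dicts, best first, with "conf" (0 to 1); they miss things now and then, are a little off and sometimes report something else, mostly with a low value. They report only what shows in the picture. A call takes as long as a camera call. They do not tell look-alikes from the thing itself.
- env.find_in(thing, camera): "point" ([column, row] in pixels, amid what is visible of it).
The state is a dict: "t": time; "qpos": joint angles; "dq": joint speeds; "tau": joint torques, N m; "position": TCP position; "tool_rot": TCP orientation; "force": force on the tool from outside, world axes, zero at the start; "wrist_torque": the same for the moment, N m; "grip_width": finger opening in m.
Only numpy, scipy, OpenCV 4.12 (cv2) and the standard library are available. Lean on these libraries where they do the work, as an engineer would, in place of code of your own. Each camera call takes 0.05 s, during which the arm holds its last target.

TASK

Push the standing plaster press mould over so that it falls onto the green felt of the press board and lies flat with its carved flower side up. Then push it along the felt until its end sits flush against the dark wooden stop, still on the felt, and take the hand away. Only push it, never pick it up, and leave everything else on the table where it is.

Things in the scene. Friction and masses are not known exactly. Their poses are not given: they have to be found in the camera images.
- mould: White plaster slab, 28 mm thick (own x), 100 wide (y), 130 tall (z), 0.3 to 0.65 kg, edges slightly rounded. It starts standing upright on its 28 x 100 mm foot on the press board, 12 mm above the table. Origin: centre of the foot. Its -x face carries a terracotta flower in a frame; its plain +x face looks toward felt and stop.
- mould_center (a point): Centre of the mould's volume, 65 mm above its foot when it stands. Pushed low the mould may slide; pushed along its +x over 90 mm above its foot it tips about its front foot edge and falls by itself once its top has moved about 30 mm, slipping little, with its +z end then toward the stop.
- mould_face (a point): Centre of the mould's flower face: 65 mm up from its foot, 14 mm from its middle toward its own -x. When the mould lies with the flower up this point is 40 mm above the table.
- mould_head (a point): Centre of the mould's top end face, 130 mm above its foot along its own z; this end must come to rest against the stop. Sliding the fallen mould along the felt takes about 2 to 8 N; it stops dead at the stop.
- press_board: Fixed plywood board, 300 mm long (own x), 170 wide (y), 12 thick, flat on the table. Origin: centre of its underside. Green felt, level with its top, covers x from -95 to +128 mm and y within 75 mm of the middle. The mould stands near the -x end and after its fall is roughly 40 to 75 mm short of the stop at the +x end.
- stop_face (a point): Middle of the face of the fixed dark wooden stop, at board x = +128 mm, 21 mm above the table; the face looks along the board's -x. The stop is 150 mm wide, 16 mm thick and rises 18 mm above the board's top. Axes as the board's.
- silica_bottle: White screw-cap bottle with a blue label, 61 mm across and 156 mm tall, standing at the far side of the board. Origin: centre of its underside. Leave alone.
- slip_pot: Small white pot, 67 mm across and 34 mm tall, at the far side of the board. Origin: centre of its underside. Leave alone.
- water_pot: Speckled glazed pot, 68 mm across and 63 mm tall, at the far side of the board. Origin: centre of its underside. Leave alone.
- clay_skull: Small clay skull, 83 x 56 x 59 mm, to the left of the board. Origin: centre of its underside. Leave alone.
- slip_bottle: White squeeze bottle with red nozzle, 41 mm across and 112 mm tall, on top of the green chest of drawers (161 mm tall) near the right front. Origin: centre of its underside. Leave alone.
- masking_tape: Roll of masking tape lying flat, 96 mm across and 25 mm tall, on top of the green chest of drawers. Origin: centre of its underside. Leave alone.
- desk_lamp: Fixed black gooseneck desk lamp to the left of the board, 340 mm tall: a fixed obstacle; pass above it or keep away. Origin: underside of the lamp.
There are look-alikes about, which are no part of the job. What is shaped like the mould but pink is not meant.

How it is judged:
On the way:
1. the mould has fallen onto the green felt and lies flat, flower side up (angle between mould's own z axis and vertical between 1.5 and 1.64 rad and height (world z) of mould_face between 0.037 and 0.043 m and x of mould_center in the frame of press_board above -0.032 m and y of mould_center in the frame of press_board between -0.027 and 0.027 m), for 0.2 s.
At the end, for the whole second after the job is handed in: The mould lies flat on the felt with its flower side up, its head end within 4 mm of the stop's face and square to it within 0.06 rad, its middle within 27 mm of the board's midline, at rest (angle between mould's own z axis and vertical between 1.53 and 1.61 rad and height (world z) of mould_face between 0.037 and 0.043 m and x of mould_head in the frame of stop_face between -0.004 and 0.004 m and y of mould_head in the frame of stop_face between -0.027 and 0.027 m and angle between the z axis of mould and the x axis of press_board, either way round below 0.06 rad and linear speed of mould below 0.01 m/s); the robot touches nothing.
It fails at once if the mould is lifted off the board while it stands or tips (height (world z) of mould_center above 0.095 m).
It fails at once if the mould is lifted after it has fallen (height (world z) of mould_center above 0.042 m and angle between mould's own z axis and vertical above 1.4 rad).
It fails at once if another thing on the table was disturbed (moved over 20 mm) (distance of any of silica_bottle, slip_pot, water_pot, clay_skull, slip_bottle, masking_tape from where it was at the start of the episode above 0.02 m).
It also fails if it takes over 51 s, if anything falls off the work surface, if the arm or the gripper's body presses on something with over 40 N, if the wrist force passes 120 N, or if a joint passes its speed limit or range.

## Working session

There is one attempt and no reset: what is moved stays moved. The work goes in short steps, each a Python script; the robot and the scene stay as the last script left them, time stands still between calls to the robot, and variables do not carry over. Pictures are saved under pics/ and viewed, and the job is handed in when it is done.

```bash
mkdir -p pics; ls
python3 - <<'E'
from station import env
import cv2,numpy as np
for c in ["scene","side","wrist"]:
    r=env.read_camera(c); cv2.imwrite(f"pics/{c}0.png",r["color"][:,:,::-1])
    print(c,r["K"].round(1).tolist(),r["cam_to_world"].round(3).tolist())
    for n in ["mould","press_board","stop_face","mould_head","mould_face"]:
        try: print(n,[(np.round(d["point"]).tolist(),round(d["conf"],2)) for d in env.find_in(n,c)])
        except Exception as e: print(n,e)
o=env.get_obs();print(o["t"],o["position"],o["tool_rot"],o["force"])
E
```

```text
pics
scene [[561.7, 0.0, 309.4], [0.0, 561.7, 236.0], [0.0, 0.0, 1.0]] [[-0.466, -0.676, 0.571, -0.339], [-0.885, 0.347, -0.311, 0.399], [0.011, -0.65, -0.76, 1.282], [0.0, 0.0, 0.0, 1.0]]
mould [([459.0, 230.0], 0.56)]
press_board [([370.0, 229.0], 0.55)]
stop_face [([370.0, 229.0], 0.97)]
mould_head [([456.0, 235.0], 0.74)]
mould_face []
side [[478.8, 0.0, 323.1], [0.0, 478.8, 248.9], [0.0, 0.0, 1.0]] [[-0.616, -0.508, 0.602, -0.254], [-0.788, 0.397, -0.471, 0.543], [0.001, -0.764, -0.645, 0.949], [0.0, 0.0, 0.0, 1.0]]
mould [([336.0, 242.0], 0.92), ([290.0, 274.0], 0.65), ([359.0, 252.0], 0.31)]
press_board [([359.0, 254.0], 0.83)]
stop_face [([357.0, 255.0], 0.74)]
mould_head [([338.0, 247.0], 0.69), ([288.0, 276.0], 0.59)]
mould_face [([286.0, 277.0], 0.63), ([337.0, 246.0], 0.61)]
wrist [[356.3, 0.0, 326.6], [0.0, 356.3, 242.1], [0.0, 0.0, 1.0]] [[0.322, 0.912, 0.255, 0.143], [0.947, -0.311, -0.087, 0.664], [0.0, 0.27, -0.963, 0.385], [0.0, 0.0, 0.0, 1.0]]
mould []
press_board []
stop_face []
mould_head []
mould_face []
0.9 [0.21798051 0.63879401 0.404698  ] [[ 9.46394812e-01 -4.39656443e-05  3.23012163e-01]
 [-3.23012165e-01 -3.55015409e-05  9.46394812e-01]
 [-3.01414282e-05 -9.99999998e-01 -4.77999121e-05]] [ 0.27182179 -0.04935582  0.93146409]
```

View pics/scene0.png

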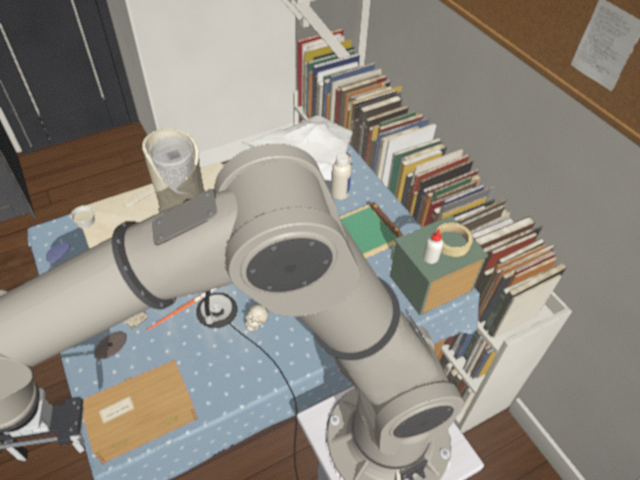

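View pics/side0.png

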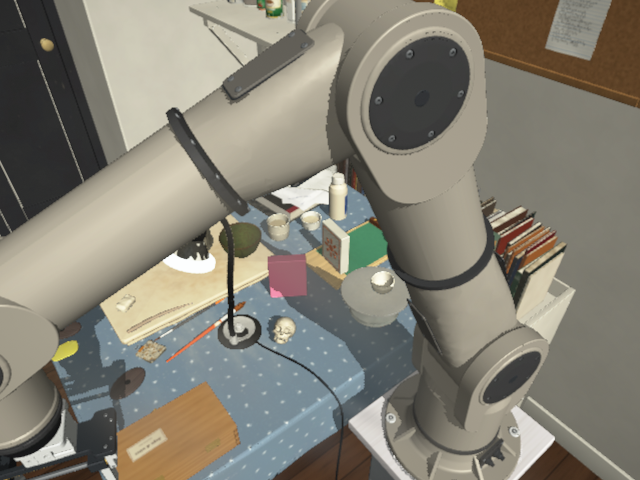

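View pics/wrist0.png

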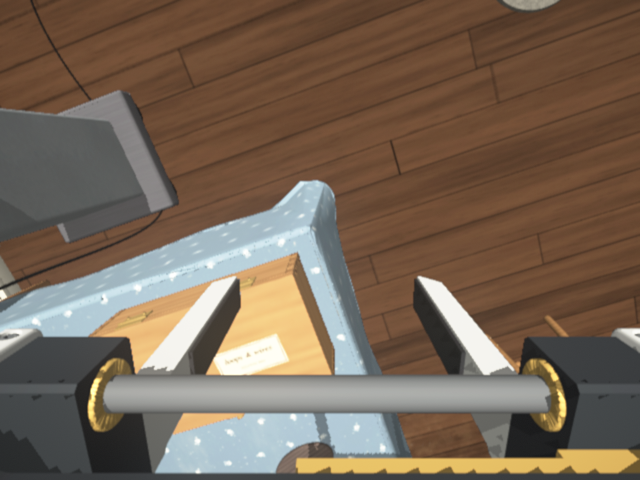

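The mould is the white slab with a terracotta flower in the side view at about (336,246). The pink slab at about (288,276) is the look-alike, and the arm hides part of the board. I'll compute rough positions next.

```bash
cat > h.py <<'E'
from station import env
import cv2,numpy as np
def cast(r,px,z):
    K=r["K"];T=r["cam_to_world"]
    d=T[:3,:3]@np.linalg.inv(K)@np.array([px[0],px[1],1.]);o=T[:3,3]
    return o+d*(z-o[2])/d[2]
def save(r,n,box=None,s=1):
    im=r["color"][:,:,::-1].copy()
    if box: x0,y0,x1,y1=box; im=cv2.resize(im[y0:y1,x0:x1],None,fx=s,fy=s,interpolation=cv2.INTER_CUBIC)
    cv2.imwrite(f"pics/{n}.png",im)
E
python3 - <<'E'
from h import *
r=env.read_camera("side")
save(r,"crop1",(260,160,420,280),5)
for p,z in [((336,246),.077),((340,271),.012),((290,275),.06),((240,330),0),((283,330),.03),((338,218),0),((311,226),0),((277,238),0),((382,285),.2),((386,245),.012)]: print(p,cast(r,p,z).round(3))
s=env.read_camera("scene")
for p,z in [((217,310),0),((438,245),.2),((370,229),.012),((205,270),.34),((340,195),0)]: print("s",p,cast(s,p,z).round(3))
E
```

```text
(336, 246) [ 0.547 -0.131  0.077]
(340, 271) [ 0.513 -0.119  0.012]
(290, 275) [0.544 0.031 0.06 ]
(240, 330) [ 0.509  0.215 -0.   ]
(283, 330) [0.419 0.142 0.03 ]
(338, 218) [ 0.727 -0.288  0.   ]
(311, 226) [ 0.747 -0.191  0.   ]
(277, 238) [ 0.763 -0.069  0.   ]
(382, 285) [ 0.266 -0.031  0.2  ]
(386, 245) [ 0.516 -0.305  0.012]
s (217, 310) [0.506 0.219 0.   ]
s (438, 245) [ 0.301 -0.316  0.2  ]
s (370, 229) [ 0.557 -0.295  0.012]
s (205, 270) [0.386 0.252 0.34 ]
s (340, 195) [ 0.733 -0.293  0.   ]
```

View pics/crop1.png

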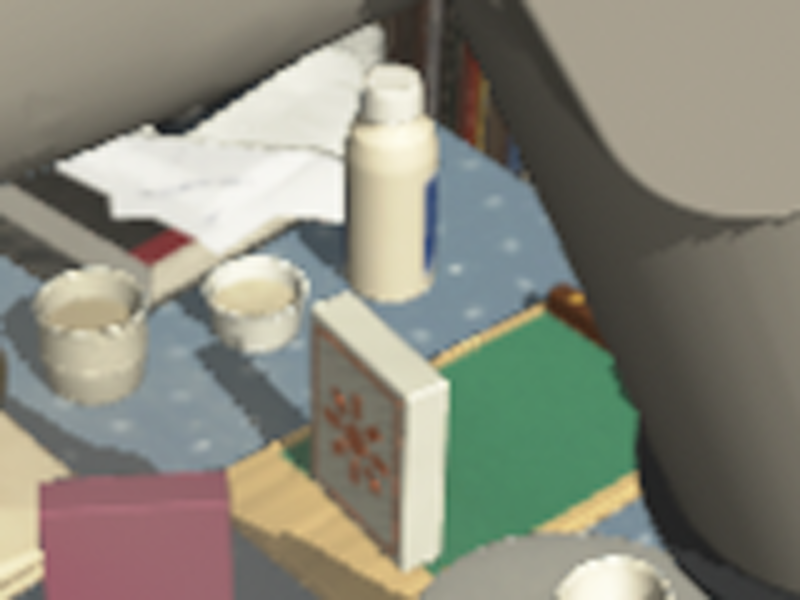

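Confirmed: the flower side faces the robot's left and the felt runs toward -y. I'll raise the arm above lamp height, swing over the board and look again.

Run:
```python
from h import *
o=env.get_obs();R=o["tool_rot"]
p=o["position"].copy()
D=np.array([[0,0,1.],[1,0,0],[0,-1,0]]).T  # placeholder
# x tool = -world y (or +), y tool = down, z = x cross y
def ori(yaw): 
    x=np.array([np.cos(yaw),np.sin(yaw),0]);y=np.array([0,0,-1.]);return np.column_stack([x,y,np.cross(x,y)])
for z in (.6,.62,.65):
    print(z,env.solve_ik([p[0],p[1],z],R))
for yaw in (-np.pi/2,np.pi/2):
  for q in ([.52,.02,.62],[.55,-.05,.35],[.55,-.2,.22]):
    print(yaw,q,env.solve_ik(q,ori(yaw)))
```

```text
0.6 [-1.40484986  0.33021552  0.09474877  1.33004582 -0.03080458  1.48282253
 -0.07045339]
0.62 [-1.40607958  0.32773146  0.09744351  1.29290625 -0.03136322  1.52249839
 -0.07024633]
0.65 [-1.4078246   0.32682724  0.10184766  1.23351963 -0.03265311  1.582889
 -0.06969748]
-1.5707963267948966 [0.52, 0.02, 0.62] [-0.96320977  0.01795925  0.83167255  1.66558896 -0.0133488   1.46391435
 -0.13019339]
-1.5707963267948966 [0.55, -0.05, 0.35] [-0.7177146   0.39300097  0.8743462   1.97433995 -0.37194055  0.94137157
  0.34310192]
-1.5707963267948966 [0.55, -0.2, 0.22] [-0.46319735  0.77100463  0.98939819  1.98884675 -0.86127081  0.87509573
  1.00704316]
1.5707963267948966 [0.52, 0.02, 0.62] None
1.5707963267948966 [0.55, -0.05, 0.35] [-0.91105574  0.5794777   1.21947092  1.98153231 -0.63905261  1.03924085
 -2.53450572]
1.5707963267948966 [0.55, -0.2, 0.22] [-0.47442442  0.78572374  1.0108912   1.98934147 -0.88226077  0.88854721
 -2.11683427]
```

Run:
```python
from h import *
o=env.get_obs();p=o["position"]
env.movel([p[0],p[1],.64],v=.25)
q=env.get_obs()["qpos"].copy(); q[0]=-.06
env.move_j(q)
o=env.get_obs();print(o["t"],o["position"],o["tool_rot"].round(2),o["qpos"])
for c in ["scene","side","wrist"]:
    r=env.read_camera(c); save(r,c+"1")
    if c=="wrist":print(r["cam_to_world"].round(4).tolist())
    for n in ["mould","press_board","stop_face","mould_head","mould_face"]:
        print(c,n,[(np.round(d["point"],1).tolist(),round(d["conf"],2)) for d in env.find_in(n,c)])
```

```text
5.0417 [ 0.67156436 -0.0680399   0.63850627] [[-0.1  -0.    0.99]
 [-0.99  0.   -0.1 ]
 [-0.   -1.   -0.  ]] [-0.06107648  0.32743184  0.09581566  1.25568624 -0.03099157  1.56183212
 -0.07096983]
scene mould [([324.1, 236.3], 0.77), ([271.2, 263.9], 0.72)]
scene press_board [([340.9, 241.2], 0.78)]
scene stop_face [([341.5, 244.3], 0.74)]
scene mould_head [([322.0, 235.9], 0.79), ([269.7, 262.5], 0.6)]
scene mould_face [([269.3, 259.3], 0.75)]
side mould [([335.7, 243.1], 0.68), ([285.7, 273.2], 0.59)]
side press_board [([363.8, 245.0], 0.59)]
side stop_face [([366.3, 253.3], 0.64)]
side mould_head [([285.7, 275.8], 0.67)]
side mould_face [([335.9, 247.1], 0.8), ([286.3, 276.1], 0.7)]
[[0.9948, -0.0975, -0.0293, 0.6786], [-0.1018, -0.958, -0.2679, 0.0093], [-0.002, 0.2695, -0.963, 0.6189], [0.0, 0.0, 0.0, 1.0]]
wrist mould [([228.2, 130.1], 0.72), ([255.2, 244.3], 0.71)]
wrist press_board [([282.2, 281.7], 0.63)]
wrist stop_face [([283.0, 281.6], 0.94)]
wrist mould_head [([251.8, 243.0], 0.7), ([227.4, 129.7], 0.69)]
wrist mould_face [([232.5, 132.8], 0.84), ([250.1, 243.8], 0.66)]
```

View pics/scene1.png

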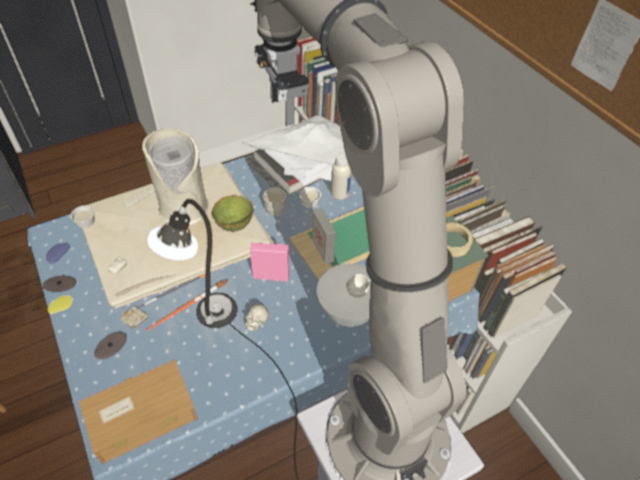

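View pics/side1.png

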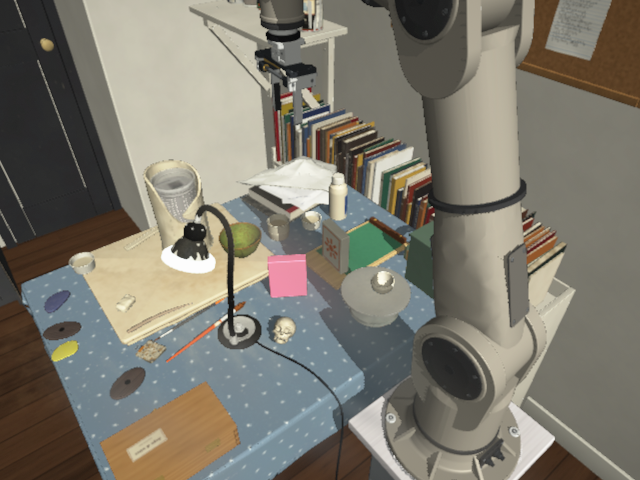

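View pics/wrist1.png

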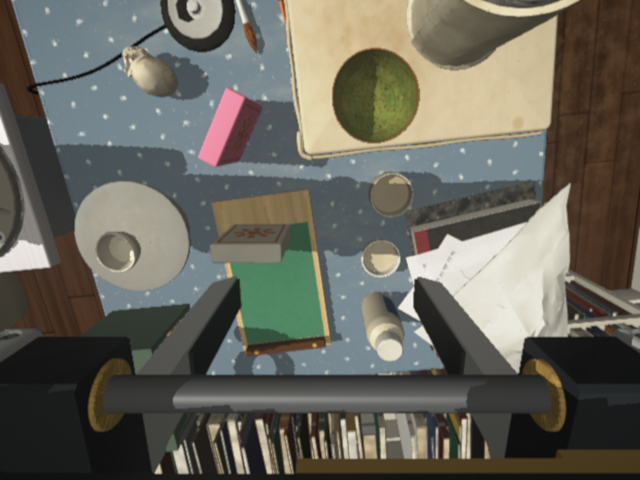

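The wrist view shows the pink slab at (230,127) and the flower mould at (250,243). The board runs down to the dark stop at (287,347), with a turntable carrying a pot at (130,235). I'll enlarge the board to measure its corners.

Run:
```python
from h import *
r=env.read_camera("wrist"); np.savez("w1.npz",**r); save(r,"w1c",(190,175,350,365),3.15)
s=env.read_camera("side"); save(s,"s1c",(290,200,430,300),5)
```

```text
(no output)
```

View pics/w1c.png

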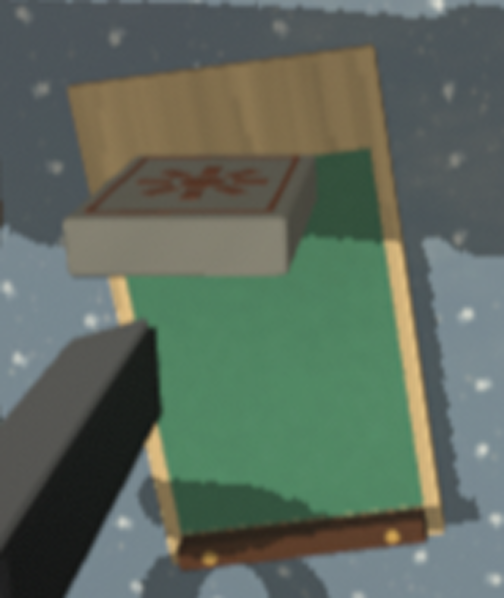

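View pics/s1c.png

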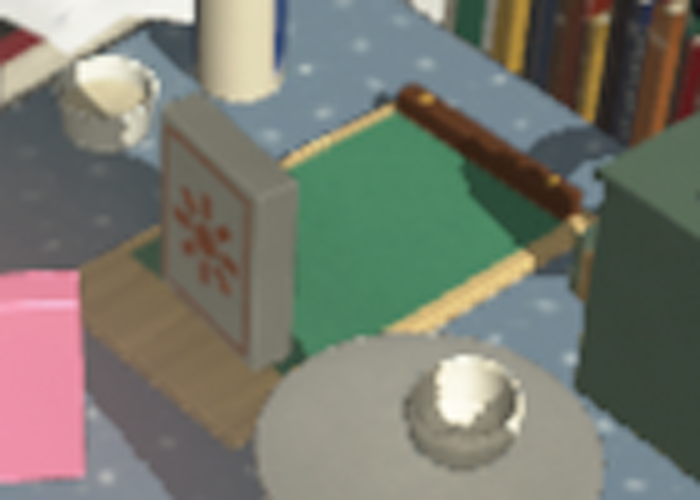

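Run:
```python
from h import *
r=np.load("w1.npz")
c=lambda x,y,z:cast(r,(190+x/3.15,175+y/3.15),z)
pts={"bA":(70,88,.012),"bB":(374,46,.012),"bR":(440,533,.012),"feltStart":(372,150,.012),"eL1":(110,278,.012),"eL2":(172,535,.012),"stopL":(180,536,.03),"stopR":(425,510,.03)
,"t1":(65,223,.142),"t2":(291,219,.142),"t3":(285,275,.142),"t4":(69,277,.142),"f1":(138,157,.012),"f2":(318,155,.012)}
P={k:c(*v) for k,v in pts.items()}
for k,v in P.items():print(k,v[:2].round(4))
n=lambda a,b:(round(float(np.linalg.norm(P[a]-P[b])),4),round(float(np.arctan2(*(P[b]-P[a])[[1,0]])),4))
for a,b in [("bA","bB"),("bB","bR"),("eL1","eL2"),("bA","eL2"),("stopL","stopR"),("t1","t2"),("t4","t3"),("t1","t4"),("f1","f2")]:print(a,b,n(a,b))
s=env.read_camera("side");
d=lambda x,y,z:cast(s,(290+x/5,200+y/5),z)[:2].round(4)
for v in [(163,130,.142),(245,190,.142),(297,182,.142),(195,95,.142),(80,272,.012),(240,446,.012),(397,110,.012)]:print(v,d(*v))
```

```text
bA [ 0.4719 -0.0703]
bB [ 0.6394 -0.0644]
bR [ 0.6453 -0.3631]
feltStart [ 0.6317 -0.1213]
eL1 [ 0.4741 -0.1805]
eL2 [ 0.4822 -0.348 ]
stopL [ 0.4927 -0.3385]
stopR [ 0.639 -0.336]
t1 [ 0.5026 -0.1124]
t2 [ 0.6025 -0.1207]
t3 [ 0.5963 -0.1464]
t4 [ 0.4997 -0.1375]
f1 [ 0.5022 -0.1121]
f2 [ 0.6016 -0.1211]
bA bB (0.1676, 0.0349)
bB bR (0.2987, -1.551)
eL1 eL2 (0.1677, -1.5222)
bA eL2 (0.2779, -1.5336)
stopL stopR (0.1464, 0.0177)
t1 t2 (0.1002, -0.083)
t4 t3 (0.097, -0.0915)
t1 t4 (0.0252, -1.6893)
f1 f2 (0.0998, -0.0901)
(163, 130, 0.142) [ 0.5774 -0.1065]
(245, 190, 0.142) [ 0.5085 -0.1086]
(297, 182, 0.142) [ 0.4965 -0.1351]
(195, 95, 0.142) [ 0.5919 -0.1407]
(80, 272, 0.012) [ 0.6317 -0.0858]
(240, 446, 0.012) [ 0.4592 -0.068 ]
(397, 110, 0.012) [ 0.6344 -0.344 ]
```

Run:
```python
from h import *
r=np.load("w1.npz"); s=env.read_camera("side"); sc=env.read_camera("scene")
def tri(obs):
    A=np.zeros((3,3));b=np.zeros(3)
    for c,p in obs:
        T=c["cam_to_world"];d=T[:3,:3]@np.linalg.inv(c["K"])@[p[0],p[1],1];d/=np.linalg.norm(d)
        M=np.eye(3)-np.outer(d,d);A+=M;b+=M@T[:3,3]
    return np.linalg.solve(A,b)
print("table ctr(disc)",tri([(r,(131,236)),(s,(376,290))]))
print("pot rim",tri([(r,(118,249)),(s,(383,278))]))
for z in(.06,.1,.12):print(z,cast(r,(189,240),z),cast(r,(75,225),z))
print("lamp head",tri([(s,(190,235)),(sc,(180,222))]), "lamp neck top",tri([(s,(205,208)),(sc,(190,202))]))
```

```text
table ctr(disc) [ 0.35210818 -0.10341082  0.07055461]
pot rim [ 0.34757622 -0.11645433  0.10711673]
0.06 [ 0.4391969  -0.12009504  0.06      ] [ 0.2616381  -0.07686401  0.06      ]
0.1 [ 0.45633065 -0.11083636  0.1       ] [ 0.29147937 -0.07069929  0.1       ]
0.12 [ 0.46489753 -0.10620702  0.12      ] [ 0.3064     -0.06761693  0.12      ]
lamp head [0.63303491 0.24156075 0.2436922 ] lamp neck top [0.59906603 0.2099435  0.32856558]
```

```bash
cat >> h.py <<'E'
def ori(yaw):
    x=np.array([np.cos(yaw),np.sin(yaw),0]);y=np.array([0,0,-1.]);return np.column_stack([x,y,np.cross(x,y)])
def st(m=""):
    o=env.get_obs();print(m,round(o["t"],2),o["position"].round(4),o["force"].round(2),flush=True);return o
E
python3 - <<'E'
from h import *
env.move_gripper(.06)
yaw=-1.655; d=np.array([np.cos(yaw),np.sin(yaw),0]); face=np.array([.552,-.1165,.316])
env.movel(face-.05*d+[0,0,.08],v=.2,orientation=ori(yaw)); st()
env.movel(face-.05*d,v=.12); st("pre")
r=env.read_camera("wrist");save(r,"w2")
r=env.read_camera("side");save(r,"s2")
E
```

```text
8.38 [ 0.5567 -0.0667  0.3968] [ 0.76 -0.62  0.53]
pre 9.2 [ 0.5565 -0.0667  0.3166] [ 0.06 -0.35  0.54]
```

View pics/w2.png

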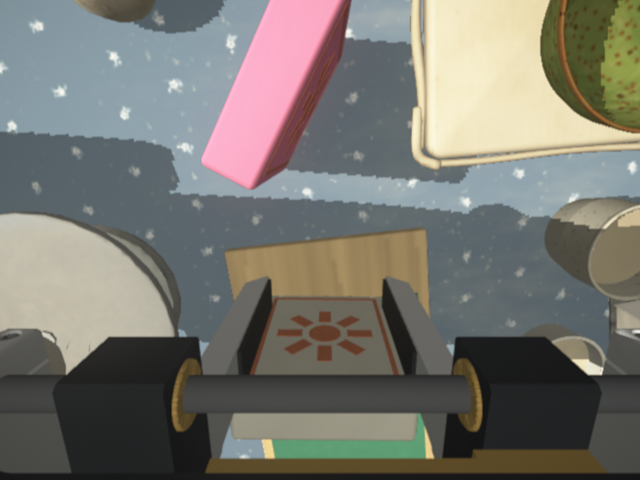

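View pics/s2.png

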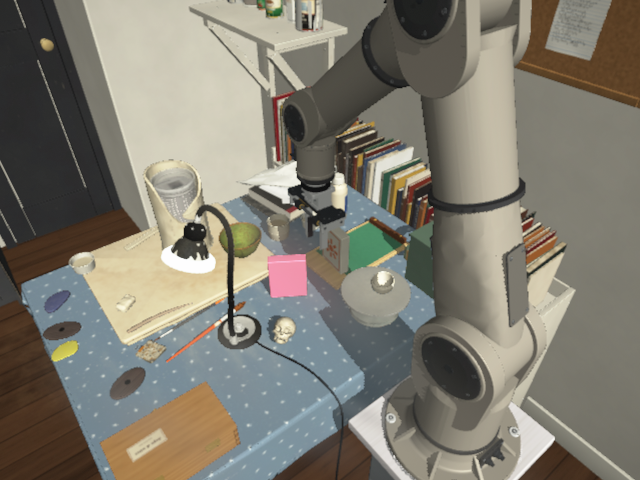

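The hand is centred behind the flower face and clear of everything. I'll push now.

Run:
```python
from h import *
yaw=-1.655; d=np.array([np.cos(yaw),np.sin(yaw),0]); p0=np.array([.552,-.1165,.316])-.05*d
for s in (.035,.045,.055,.065,.075,.083,.09):
    env.movel(p0+s*d,v=.06); o=st(s); print("along",round(float(o["force"]@d),2))
env.wait(.3)
r=env.read_camera("side");save(r,"s3",(240,160,440,310),4)
env.movel(p0+.05*d+[0,0,.12],v=.2); env.movel(p0-.02*d+[0,0,.2],v=.25);st()
r=env.read_camera("wrist");save(r,"w3");np.savez("w3.npz",**r)
```

```text
0.035 10.03 [ 0.5533 -0.1015  0.316 ] [-0.43 -0.44  1.21]
along 0.47
0.045 10.35 [ 0.5524 -0.1119  0.316 ] [-0.73  0.04 -0.  ]
along 0.02
0.055 10.67 [ 0.5515 -0.122   0.316 ] [ 0.43 -0.61 -0.31]
along 0.57
0.065 10.98 [ 0.5507 -0.132   0.316 ] [-0.56  0.48  0.32]
along -0.43
0.075 11.3 [ 0.5498 -0.1419  0.316 ] [ 0.47 -0.19  0.76]
along 0.15
0.083 11.58 [ 0.5492 -0.1498  0.316 ] [ 0.73  1.11 -0.23]
along -1.16
0.09 11.85 [ 0.5486 -0.1568  0.316 ] [-0.1  -0.14 -0.74]
along 0.15
 13.56 [ 0.5578 -0.0472  0.5149] [-0.11 -0.21  0.17]
```

View pics/s3.png

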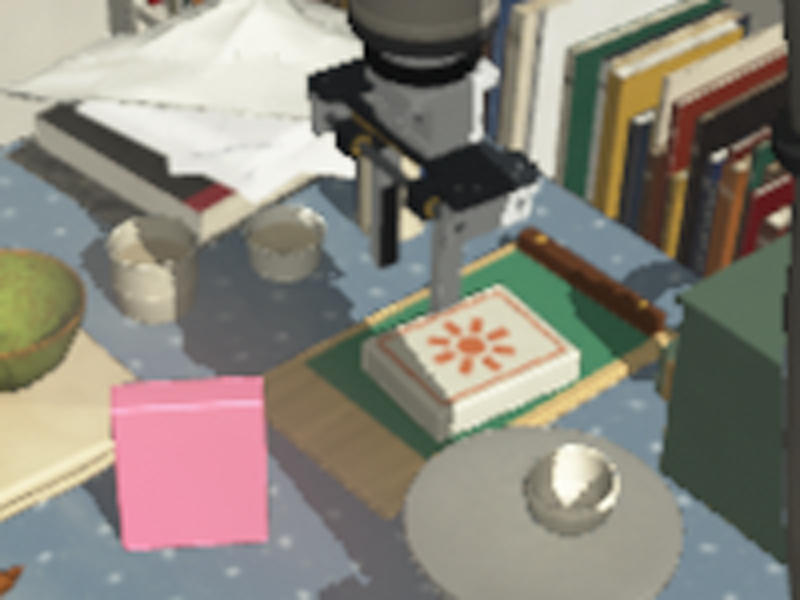

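View pics/w3.png

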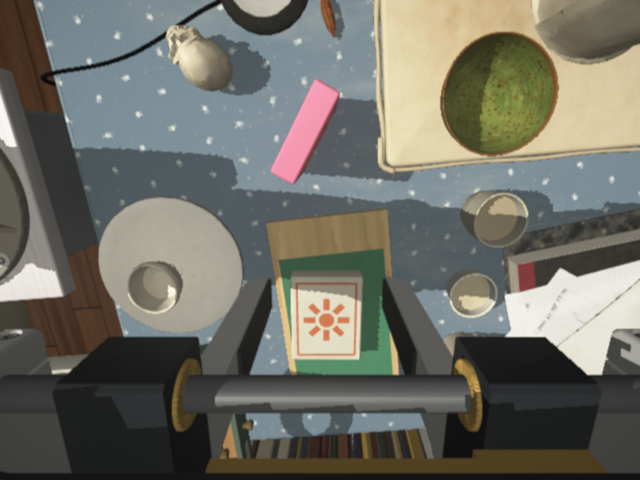

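The mould fell flat on the felt with the flower up; in the wrist view it spans about (290,272) to (360,360). I'll measure its pose.

Run:
```python
from h import *
r=env.read_camera("wrist");save(r,"w3c",(250,200,410,380),3.3)
```

```text
(no output)
```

View pics/w3c.png

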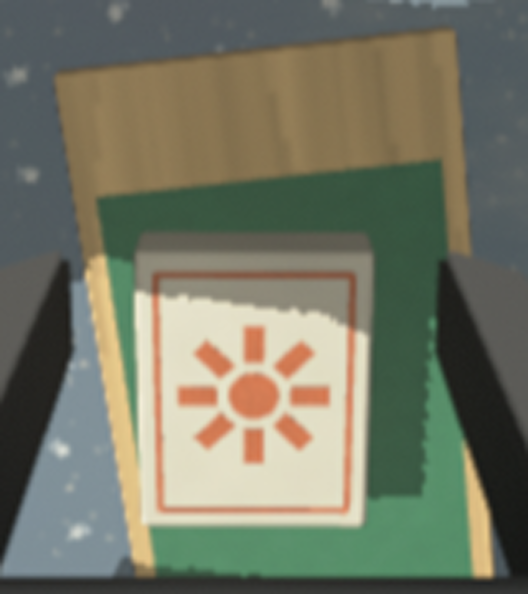

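Run:
```python
from h import *
r=np.load("w3.npz")
c=lambda x,y,z:cast(r,(250+x/3.3,200+y/3.3),z)
P={"bA":c(55,72,.012),"bB":c(455,29,.012),"fA":c(98,198,.012),"fB":c(442,160,.012),"bR":c(468,254,.012),
"a":c(136,253,.04),"b":c(373,253,.04),"h1":c(143,524,.04),"h2":c(363,525,.04),"flower":c(254,396,.04)}
for k,v in P.items():print(k,v[:2].round(4))
n=lambda a,b:(round(float(np.linalg.norm(P[a]-P[b])),4),round(float(np.arctan2(*(P[b]-P[a])[[1,0]])),4))
for a,b in [("bA","bB"),("fA","fB"),("fA","bA"),("a","b"),("h1","h2"),("a","h1"),("b","h2")]:print(a,b,n(a,b))
```

```text
bA [ 0.4712 -0.0676]
bB [ 0.6393 -0.0633]
fA [ 0.4825 -0.1245]
fB [ 0.6316 -0.1197]
bR [ 0.6412 -0.1637]
a [ 0.5    -0.1406]
b [ 0.5976 -0.1487]
h1 [ 0.489  -0.2682]
h2 [ 0.586  -0.2768]
flower [ 0.5432 -0.2098]
bA bB (0.1682, 0.0255)
fA fB (0.1491, 0.0321)
fA bA (0.058, 1.768)
a b (0.0979, -0.0831)
h1 h2 (0.0974, -0.0879)
a h1 (0.1281, -1.6571)
b h2 (0.1286, -1.6613)
```

The mould lies 0.115 rad off square and about 17 mm to the board's -y side. I'll push its foot end with both finger tips square to the board, drifting about 10 mm toward the midline, in small steps that watch the force.

```bash
cat >> h.py <<'E'
yb=-1.541; b=np.array([np.cos(yb),np.sin(yb),0]); by=np.array([-b[1],b[0],0]); C=np.array([.560,-.2162,0])
B=lambda x,y,z: C+x*b+y*by+[0,0,z]
E
python3 - <<'E'
from h import *
env.move_gripper(.05)
env.movel(B(-.108,-.014,.32),v=.25,orientation=ori(yb)); 
env.movel(B(-.108,-.014,.221),v=.12); o=st("low")
f0=o["force"]
for x,y in [(-.085,-.014),(-.075,-.014),(-.065,-.013),(-.055,-.011),(-.045,-.009)]:
    env.movel(B(x,y,.221),v=.05); o=st(x); print("along",round(float(o["force"]@b),2))
    if o["force"]@b<-14: break
r=env.read_camera("wrist");save(r,"w4");r=env.read_camera("side");save(r,"s4",(240,160,440,310),4)
E
```

```text
low 16.01 [ 0.5431 -0.1087  0.2217] [-0.21  0.07  0.29]
-0.085 16.62 [ 0.5434 -0.1319  0.221 ] [-0.73 -0.59  0.15]
along 0.57
-0.075 16.97 [ 0.5438 -0.1421  0.221 ] [ 0.63 -0.37 -0.81]
along 0.39
-0.065 17.32 [ 0.5451 -0.1521  0.221 ] [ 0.64 -1.43  0.12]
along 1.44
-0.055 17.67 [ 0.5474 -0.162   0.221 ] [ 0.2  -0.09  0.1 ]
along 0.09
-0.045 18.02 [ 0.5497 -0.172   0.221 ] [-0.11 -0.18  0.  ]
along 0.17
```

View pics/w4.png

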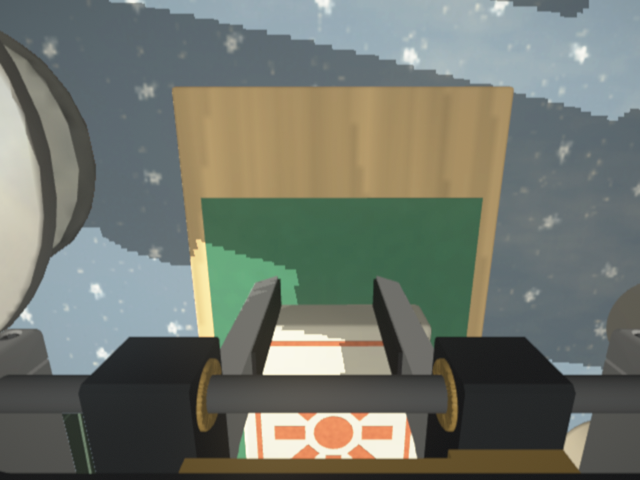

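View pics/s4.png

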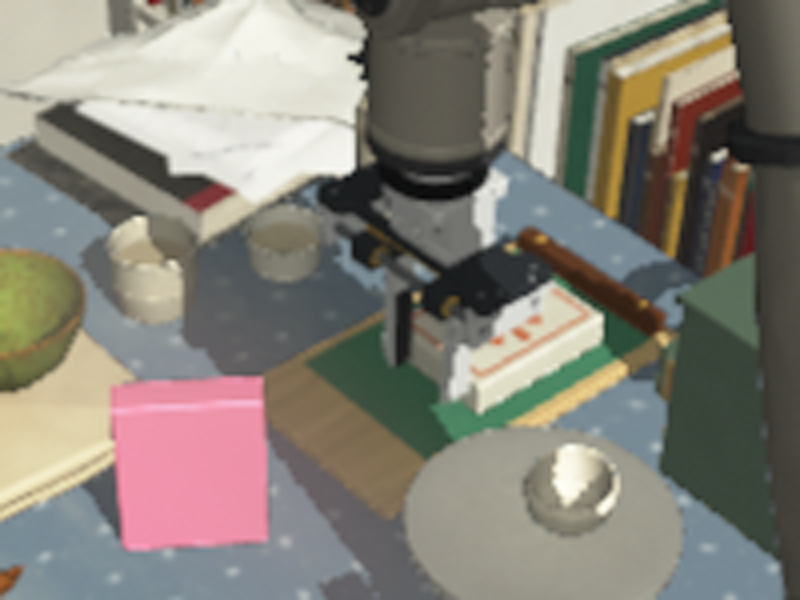

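The mould is moving with the hand, squared up and well off the felt's side edge. I'll continue to the stop.

Run:
```python
from h import *
xs=[-.035,-.027,-.021,-.017]+[-.015+.0015*i for i in range(12)]
for x in xs:
    y=min(-.003,-.009+.17*(x+.045)) if x<-.017 else -.0042
    env.movel(B(x,y,.221),v=.05 if x<-.017 else .02); o=env.get_obs(); fa=float(o["force"]@b); lag=float((B(x,y,.221)-o["position"])@b)
    print(round(x,4),round(o["t"],2),"f",round(fa,2),"lag mm",round(lag*1e3,2),flush=True)
    if fa<-8: break
r=env.read_camera("side");save(r,"s5",(290,190,430,290),5)
st()
```

```text
-0.035 18.47 f 0.27 lag mm -0.55
-0.027 18.77 f -0.08 lag mm -0.49
-0.021 19.05 f 0.86 lag mm -0.39
-0.017 19.4 f 0.31 lag mm -0.18
-0.015 19.65 f 0.38 lag mm -0.15
-0.0135 19.9 f -1.63 lag mm -0.09
-0.012 20.15 f -1.39 lag mm -0.12
-0.0105 20.4 f -5.0 lag mm 0.6
-0.009 20.65 f -12.36 lag mm 1.74
 20.7 [ 0.5557 -0.2056  0.221 ] [-2.14 12.63  6.05]
```

View pics/s5.png

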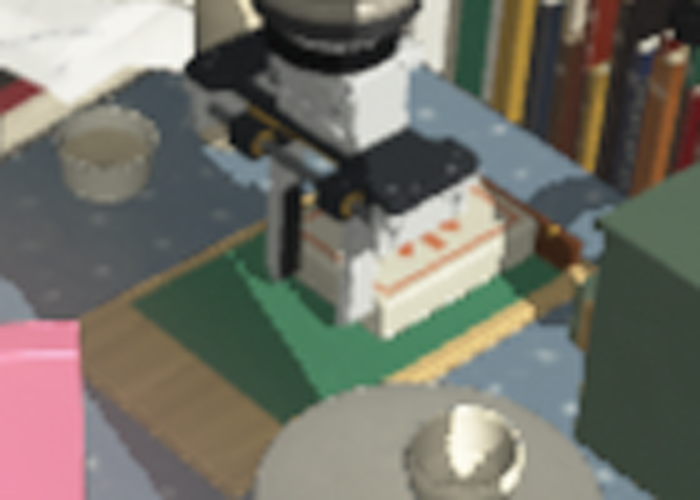

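Run:
```python
from h import *
env.movel(B(-.007,-.0042,.221),v=.02); st("press")
p=env.get_obs()["position"]
env.movel(p-.03*b,v=.08); st("back"); 
env.movel(p-.03*b+[0,0,.1],v=.2)
env.movel(B(-.10,-.0042,.48),v=.3); st()
r=env.read_camera("wrist");save(r,"w6");save(r,"w6c",(240,200,410,400),3);np.savez("w6.npz",**r)
r=env.read_camera("side");save(r,"s6",(290,190,430,290),5)
```

```text
press 20.95 [ 0.5558 -0.206   0.221 ] [-3.33 22.67 10.89]
back 21.52 [ 0.555 -0.176  0.221] [ 0.07 -0.46 -0.5 ]
 22.88 [ 0.5527 -0.1163  0.4788] [ 0.06  0.71 -1.01]
```

View pics/w6.png

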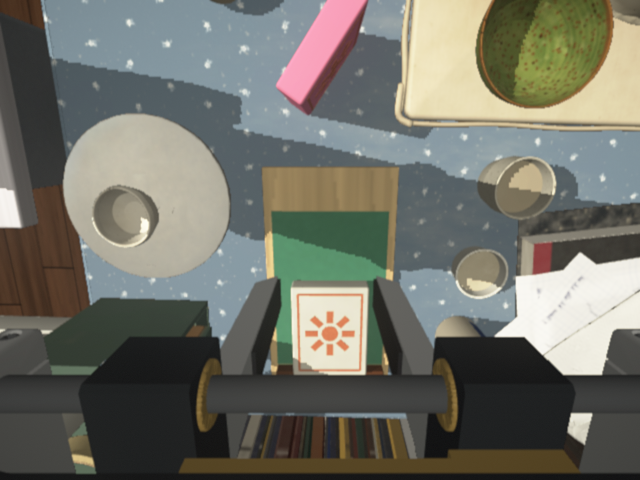

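View pics/s6.png

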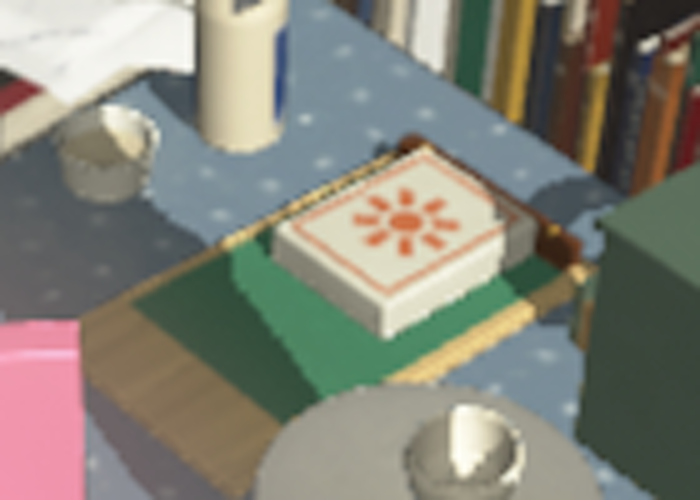

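The mould looks flush and square. I'll check the stop gap from closer, with the camera moved ahead.

Run:
```python
from h import *
env.movel(B(.03,-.0042,.42),v=.2); st()
r=env.read_camera("wrist");save(r,"w7c",(200,170,440,360),3.2);save(r,"w7");np.savez("w7.npz",**r)
```

```text
23.85 [ 0.557  -0.2454  0.4201] [-0.17 -0.07 -0.1 ]
```

View pics/w7c.png

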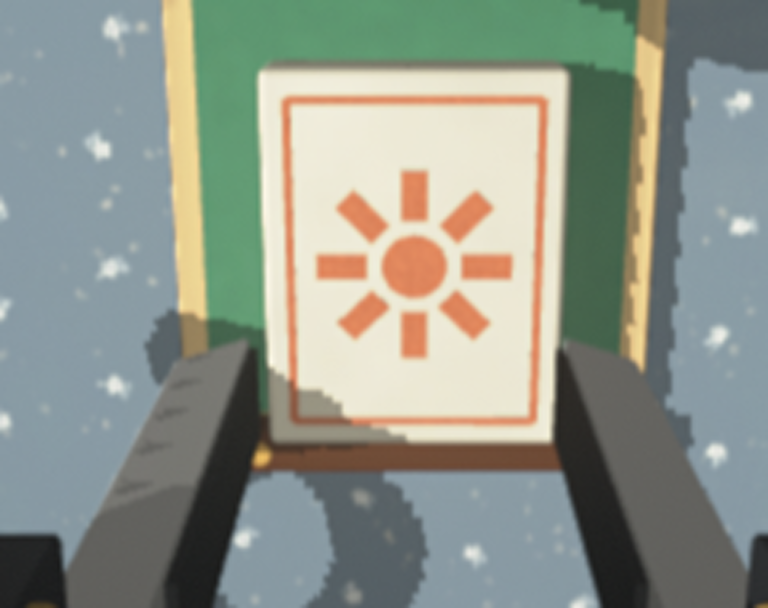

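Run:
```python
from h import *
r=np.load("w7.npz")
c=lambda x,y,z:cast(r,(200+x/3.2,170+y/3.2),z)
P={"head":c(413,442,.04),"foot":c(413,68,.04),"stopback":c(413,470,.03),"hL":c(272,443,.04),"hR":c(554,442,.04),"fL":c(260,70,.04),"fR":c(569,68,.04),"feltL":c(204,312,.012),"feltR":c(622,312,.012)}
for k,v in P.items():print(k,((v-C)@b).round(4),((v-C)@by).round(4))
```

```text
head 0.127 -0.0017
foot -0.0023 -0.0022
stopback 0.1429 -0.0016
hL 0.1274 -0.0506
hR 0.1269 0.0471
fL -0.0016 -0.0505
fR -0.0024 0.0471
feltL 0.0894 -0.0771
feltR 0.0892 0.0738
```

Run:
```python
from h import *
st(); env.finish_job()
```

```text
23.9 [ 0.5571 -0.2451  0.4204] [0.94 0.14 0.23]
the job is handed in; nothing more can be done
```

The mould is lying flat on the felt with its flower side up and its head end against the stop. I handed the job in at 23.9 s. `finish_job` reports no verdict, so the figures below are my own checks.

- **Tipping:** I pushed the white flower mould over about 103 mm above its foot. I left the pink look-alike alone. It fell flat onto the felt, flower up, about 0.115 rad off square and 17 mm to one side of the midline.
- **Sliding:** I pushed its foot end with both fingertips held square to the board, drifting toward the midline. I stopped when the force rose to about 23 N against the stop, then backed off and raised the hand clear.
- **Last checks:** In the final wrist picture the head end measures 127.0 mm along the board. The stop's face works out at 126.9 mm, taken from the stop's back edge less its 16 mm thickness. The mould is about 2 mm off the midline and square within about 0.01 rad. The calibration is good to about 2 mm.
- **Other things on the table:** I saw nothing else moved in the pictures, but I did not measure each item's position again. No check failed or disagreed.

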